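Unstack the sample dishes and close the dark holder

TASK

Take the two stacks of sample dishes apart and put each dish in its own place: the blue, yellow and red dishes flat in the nests with rings of their colours, and the light-sensitive green dish in the black holder, which you then close with its black cover, fully down with the cover's notch over the white key. Keep the dishes upright, set everything down rather than drop it, and leave the blue box of slides where it is.

Things in the scene. Friction and masses are not known exactly. Their poses are not given: they have to be found in the camera images.
- big_blue_mid (a point): Closed large dish: lid with blue rim and pale centre; a disc 61 mm across, 16 mm tall, 30 g. Point: its centre, half-way up (8 mm above its underside); z up, yaw does not matter. At the start it stands on the bench with one of the two small dishes on its lid. It belongs in the nest with the blue ring.
- big_yellow_mid (a point): Closed large dish: lid with yellow rim and pale centre; a disc 61 mm across, 16 mm tall, 30 g. Point: its centre, half-way up (8 mm above its underside); z up, yaw does not matter. At the start it stands on the bench with one of the two small dishes on its lid. It belongs in the nest with the yellow ring.
- small_red_mid (a point): Closed small dish: lid with red rim and pale centre; a disc 40 mm across, 12 mm tall, 18 g. Point: its centre, half-way up (6 mm above its underside); z up, yaw does not matter. At the start it stands on the lid of one of the large dishes. It belongs in the nest with the red ring.
- small_green_mid (a point): Closed small dish: lid with green rim and pale centre; a disc 40 mm across, 12 mm tall, 18 g. Point: its centre, half-way up (6 mm above its underside); z up, yaw does not matter. At the start it stands on the lid of one of the large dishes. It belongs in the black holder, under the cover.
- cover_grip (a point): Loose black cover, 90 g, lying right way up: cap 76 mm across (68 inside, 18 deep), 22 mm high, with a flange at its foot 90 mm across, 5 thick. Notch in the flange on the -x side, 16 wide, 7 deep; a white square on top marks that side. Grey grip bar on top: 52 long (x), 14 wide (y), 22 to 42 mm above the underside. Point: middle of the bar, 32 mm above the underside.
- holder_floor (a point): Black round holder, fixed: 114 mm across, floor 10 mm above the bench, rim 4 mm higher (98 across inside). The dish stands in a metal ring (55 inside, 59 outside, 2 high). White key at the rim on the -x side: 10 wide, 41-50 from the centre, 9 above the floor. The cover lies on the floor, notch on key (3 mm play), x axes alike. Small lugs at +y, -y. Point: centre of the floor.
- nest_blue_floor (a point): Dish nest with a blue ring: a fixed square aluminium block, 92 mm wide, its top 13 mm above the bench, with a round recess 76 mm across and 3 mm deep whose floor carries a blue ring. One of three side by side, 112 mm apart along a steel tray with a 6 mm high edge. This point is the centre of the recess floor; z up, y along the tray.
- nest_yellow_floor (a point): Dish nest with a yellow ring: a fixed square aluminium block, 92 mm wide, its top 13 mm above the bench, with a round recess 76 mm across and 3 mm deep whose floor carries a yellow ring. One of three side by side, 112 mm apart along a steel tray with a 6 mm high edge. This point is the centre of the recess floor; z up, y along the tray.
- nest_red_floor (a point): Dish nest with a red ring: a fixed square aluminium block, 92 mm wide, its top 13 mm above the bench, with a round recess 56 mm across and 3 mm deep whose floor carries a red ring. One of three side by side, 112 mm apart along a steel tray with a 6 mm high edge. This point is the centre of the recess floor; z up, y along the tray.
- slide_box: Bystander: small open blue box of glass slides, 82 x 60 x 22 mm, loose on the bench beside the nests; origin at the centre of its underside. Not to be moved.

How it is judged:
At the end, for the whole second after the job is handed in: Blue, yellow, red dishes flat in the nests of their colours, green flat in the holder's ring (within 10 mm of centre, 2 mm in height, 0.03 rad of level); cover flat on the holder's floor over it, key in notch (8 mm, 2 mm, 0.15 rad in yaw, 0.03 rad level); all at rest (horizontal distance between big_blue_mid and nest_blue_floor below 0.01 m and z of big_blue_mid in the frame of nest_blue_floor between 0.006 and 0.01 m and angle between each of big_blue_mid, big_yellow_mid, small_red_mid, small_green_mid, cover_grip's own z axis and vertical below 0.03 rad and linear speed of each of big_blue, big_yellow, small_red, small_green, cover below 0.02 m/s and horizontal distance between big_yellow_mid and nest_yellow_floor below 0.01 m and z of big_yellow_mid in the frame of nest_yellow_floor between 0.006 and 0.01 m and horizontal distance between small_red_mid and nest_red_floor below 0.01 m and z of small_red_mid in the frame of nest_red_floor between 0.004 and 0.008 m and horizontal distance between small_green_mid and holder_floor below 0.01 m and z of small_green_mid in the frame of holder_floor between 0.004 and 0.008 m and horizontal distance between cover_grip and holder_floor below 0.008 m and z of cover_grip in the frame of holder_floor between 0.03 and 0.034 m and angle between the x axis of cover_grip and the x axis of holder_floor, either way round below 0.15 rad); the robot touches nothing.
It fails at once if a dish is tipped by more than 0.5 rad (about 30 degrees) (angle between any of big_blue_mid, big_yellow_mid, small_red_mid, small_green_mid's own z axis and vertical above 0.5 rad).
It fails at once if a dish or the cover is dropped: it falls freely, touching nothing, faster than 0.6 m/s (a fall of about 2 cm) ((linear speed of big_blue above 0.6 m/s and contact force between big_blue and anything else below 0.01 N) or (linear speed of big_yellow above 0.6 m/s and contact force between big_yellow and anything else below 0.01 N) or (linear speed of small_red above 0.6 m/s and contact force between small_red and anything else below 0.01 N) or (linear speed of small_green above 0.6 m/s and contact force between small_green and anything else below 0.01 N) or (linear speed of cover above 0.6 m/s and contact force between cover and anything else below 0.01 N)).
It fails at once if the blue slide box is moved by more than 20 mm (distance of slide_box from where it was at the start of the episode above 0.02 m).
It also fails if it takes over 136 s, if anything falls off the work surface, if the arm or the gripper's body presses on something with over 40 N, if the wrist force passes 120 N, or if a joint passes its speed limit or range.

ROBOT

A 7-joint arm with a two-finger parallel gripper is mounted at the origin on the work surface. World frame = base frame: x ahead of the robot, y to its left, z up, the work surface at z = 0. Lengths are in m, angles in rad, forces in N, time in s.
With the tool pointing down it reaches from about 0.4 to 0.85 m from the base axis. Payload 4.5 kg.
Tool frame: the origin (TCP) lies at the centre of the arm's flange, where the gripper is bolted on; the fingertips stand r.tcp_to_tips ahead of it and the grasp point (between the pads) lies 147 mm ahead of it (r.tcp_to_tips is the distance from the TCP to the fingertips, in m); x points along the fingers, y is the direction in which the jaws open and shut, and the axes are right-handed (so a half turn about x gives the same grasp; the last joint's range is limited). The gripper opens to 88 mm and grips with 3 to 60 N. Pads are 18 mm wide; open, the fingers measure 123 mm over their backs; the gripper's body (75 mm by 187 mm) begins 45 mm behind the grasp point.
Start: joints at [1.244, 0.689, -0.195, 1.565, 0.157, 0.902, -0.215], TCP at [0.221, -0.585, 0.405] pointing down, gripper open.
Joint ranges: [-3.01, 3.01], [-0.46, 2.08], [-1.47, 1.51], [0.13, 2.56], [-1, 4.14], [0.04, 2.09], [-2.66, 2.66]. Speed limits (rad/s): [2.57, 2.57, 3.14, 3.14, 3.14, 3.14, 3.14].

INTERFACE

Orientations are given as a unit quaternion [x, y, z, w].
In Python, from plant import r, eyes gives the robot as it stands.
- The arm moves only by the tool carry_out, never from a script. Its argument "targets" is text: rows parted by semicolons, each of 5 numbers parted by spaces: the opening, from 0 (shut) to 1 (fully open), then the shift along the tool's x, y, z in mm, then the turn about the tool's x in rad. A call has 1 to 20 rows; each row shifts and turns the commanded pose from where the row before left it, along the tool's axes as they then stand; what a row does not reach is not made up. A row lasts 1/12 s, in which the tool goes at most 41.7 mm and 7.16 degrees, less where a joint would pass 70% of its speed; a pose out of reach is approached as far as the arm can. A call is refused whole if a number of a shift passes 41.7 or a number of a turn 0.125, either way. A call with a gripper value outside its range is refused whole. The fingers move at their own pace and stop on an object; "force" is the grip in N (left out, the last holds). Time passes only in rows, so rows that do not move let the fingers close. It gives the time, the measured TCP pose, the force and the opening at its end, in the units of the state.
- r.get_state(): the state, without advancing time (a new reading comes with each control period).
- eyes.snapshot(name): name is "scene" or "side" or "wrist"; returns (picture, depth): 400x640x3 uint8, blue, green, red; 400x640 float32, m along the optical axis (not along the pixel's ray), 0 where there is no reading.
- eyes.camera_params(name): a dict with "intrinsics" (3x3 intrinsics, pixels), "dist_coeffs" ([k1, k2, p1, p2, k3] as OpenCV has them; the pictures are not rectified), "rvec" (rotation vector, rad) and "tvec" (3), from world to camera coordinates, as OpenCV has them; the wrist camera has in their place "T_tool_cam" (4x4, takes a point from camera to tool coordinates, whose origin is the TCP and whose axes are the tool frame's). Camera axes: x right, y down, z forward; pixel columns grow to the right and rows downward; lengths in m; the calibration is good to about 2 mm. A picture is of the moment at which its call begins: read the wrist's pose just before it. camera_params takes no time and is no camera call.
- r.finish_job(): hands the job in, once; it reports no verdict.
The state is a dict: "clock": time; "q": joint angles; "qd": joint speeds; "joint_torque": joint torques, N m; "tool_pos": TCP position; "eef_rot": TCP orientation; "contact_force": force on the tool from outside, world axes, zero at the start; "moment": the same for the moment, N m; "opening": opening from 0.0 (shut) to 1.0 (fully open).
Only numpy, scipy, OpenCV 4.12 (cv2) and the standard library are available. Lean on these libraries where they do the work, as an engineer would, in place of code of your own. Each camera call takes 0.05 s, during which the arm holds its last target.

## Working session

There is one attempt and no reset: what is moved stays moved. The work goes in short steps, Python scripts to look and compute and a tool call to move; the robot and the scene stay as the last step left them, time stands still between calls to the robot, and variables do not carry over. Pictures are saved under pics/ and viewed, and the job is handed in when it is done.

Besides the shell and the picture viewer there is one more tool, called by a JSON object that holds its "method" and its "body". carry_out: Moves the arm, as the interface text tells. Its arguments: {"type":"object","properties":{"targets":{"type":"string"},"force":{"type":"number"}},"required":["targets"]}

```bash
ls; mkdir -p pics; python3 - <<'E'
from plant import r, eyes
import cv2, numpy as np
s=r.get_state(); print({k:np.round(v,3) for k,v in s.items()}, r.tcp_to_tips)
for n in ["scene","side","wrist"]:
    im,d=eyes.snapshot(n); cv2.imwrite(f"pics/{n}0.png",im); np.save(f"pics/{n}0.npy",d)
    print(n,eyes.camera_params(n))
E
```

```text
pics
{'clock': np.float64(0.0), 'q': array([ 1.244,  0.69 , -0.195,  1.566,  0.157,  0.902, -0.215]), 'qd': array([ 0.001,  0.   ,  0.   , -0.   , -0.001,  0.001, -0.002]), 'joint_torque': array([ 1.0000e-03, -5.2756e+01, -1.2670e+00, -1.5343e+01, -5.3000e-02,
        7.0000e-03,  0.0000e+00]), 'tool_pos': array([ 0.221, -0.584,  0.404]), 'eef_rot': array([-0.695, -0.128,  0.696, -0.126]), 'contact_force': array([ 0.044,  0.037, -0.521]), 'moment': array([-0.052,  0.003,  0.023]), 'opening': np.float64(1.001)} 0.166
scene {'intrinsics': array([[472.90447745,   0.        , 325.03687293],
       [  0.        , 472.90447745, 198.85214219],
       [  0.        ,   0.        ,   1.        ]]), 'dist_coeffs': array([-0.13641969,  0.        ,  0.        ,  0.        ,  0.        ]), 'rvec': array([ 1.2528352 ,  2.38230114, -0.86953543]), 'tvec': array([ 0.32140729, -0.30227698,  1.42603363])}
side {'intrinsics': array([[366.61655095,   0.        , 319.78999138],
       [  0.        , 366.61655095, 199.91315913],
       [  0.        ,   0.        ,   1.        ]]), 'dist_coeffs': array([-0.063342,  0.      ,  0.      ,  0.      ,  0.      ]), 'rvec': array([ 2.25234476, -0.3157152 ,  0.15687096]), 'tvec': array([-0.52080637,  0.11549243,  1.00415474])}
wrist {'intrinsics': array([[282.62943884,   0.        , 317.05154189],
       [  0.        , 282.62943884, 198.85944256],
       [  0.        ,   0.        ,   1.        ]]), 'dist_coeffs': array([-0.04120182,  0.        ,  0.        ,  0.        ,  0.        ]), 'T_tool_cam': array([[-5.42515842e-05, -3.24348346e-01,  9.45937708e-01,
         2.01132297e-02],
       [ 9.99999771e-01, -6.55615604e-04, -1.67448938e-04,
        -1.29451305e-05],
       [ 6.74483308e-04,  9.45937483e-01,  3.24348307e-01,
        -8.39428775e-02],
       [ 0.00000000e+00,  0.00000000e+00,  0.00000000e+00,
         1.00000000e+00]])}
```

View pics/scene0.png

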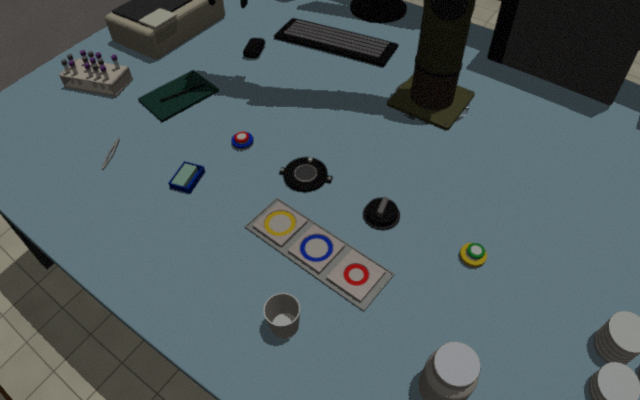

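View pics/side0.png

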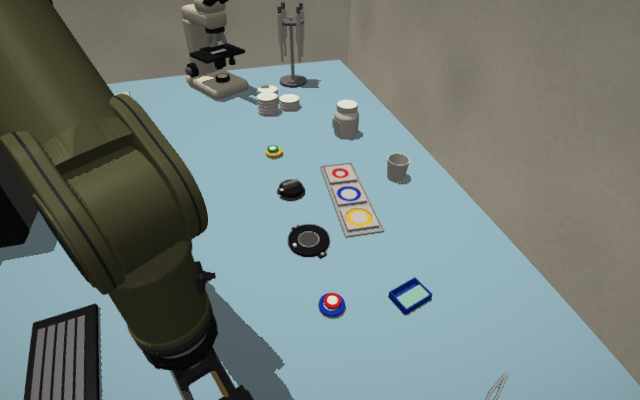

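View pics/wrist0.png

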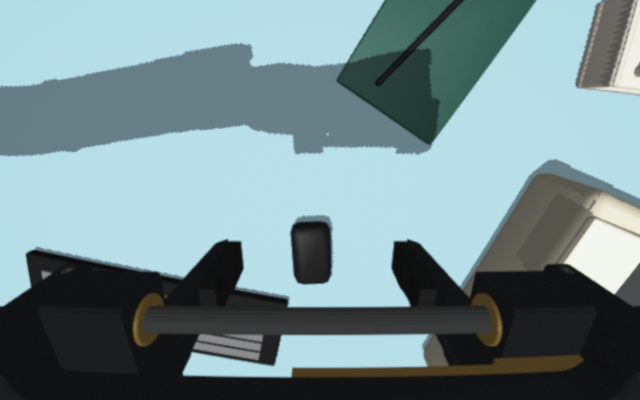

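The scene picture shows red-on-blue at (242,140), green-on-yellow at (474,253), the holder at (305,174) and the cover at (381,212). The nests are yellow (280,222), blue (317,247) and red (356,274), and the slide box is at (187,177). Next I'll localise them in both fixed views.

```bash
cat > h.py <<'E'
from plant import r, eyes
import cv2, numpy as np
from scipy.spatial.transform import Rotation as R
def cam(name, st=None):
    p=eyes.camera_params(name); K=p["intrinsics"]; D=p["dist_coeffs"]
    if name=="wrist":
        st=st or r.get_state(); T=np.eye(4); T[:3,:3]=R.from_quat(st["eef_rot"]).as_matrix(); T[:3,3]=st["tool_pos"]
        T=T@p["T_tool_cam"]; return K,D,T[:3,:3],T[:3,3]
    Rc=R.from_rotvec(p["rvec"]).as_matrix().T
    return K,D,Rc,-Rc@p["tvec"]
def ray(c,uv):
    K,D,Rc,o=c; n=cv2.undistortPoints(np.array(uv,float).reshape(-1,1,2),K,D)[:,0]
    return np.c_[n,np.ones(len(n))]@Rc.T
def onz(c,uv,z):
    d=ray(c,uv); o=c[3]; return o+d*((z-o[2])/d[:,2])[:,None]
def px(c,P):
    K,D,Rc,o=c; return cv2.projectPoints((np.array(P,float).reshape(-1,3)-o)@Rc,np.zeros(3),np.zeros(3),K,D)[0][:,0]
def mask(im,col,win=None):
    h=cv2.cvtColor(im,cv2.COLOR_BGR2HSV); H,S,V=cv2.split(h)
    m={"red":((H<10)|(H>170))&(S>140)&(V>60),"green":(H>45)&(H<85)&(S>110)&(V>50),"yellow":(H>18)&(H<36)&(S>130)&(V>80),
       "blue":(H>110)&(H<130)&(S>150)&(V>50),"black":(V<50),"white":(S<70)&(V>120)}[col].astype(np.uint8)
    if win: 
        w=np.zeros_like(m); w[win[1]:win[3],win[0]:win[2]]=1; m*=w
    return m
def blobs(m,amin=15):
    n,l,s,c=cv2.connectedComponentsWithStats(m); return [(s[i][4],c[i].round(1),s[i][:4]) for i in range(1,n) if s[i][4]>=amin],l
def circ(P):  # fit circle to pts Nx2
    A=np.c_[2*P,np.ones(len(P))]; x=np.linalg.lstsq(A,(P**2).sum(1),rcond=None)[0]; return x[:2],np.sqrt(x[2]+x[0]**2+x[1]**2)
def hullcirc(c,m,z):
    """min enclosing circle of mask on plane z"""
    ys,xs=np.nonzero(m); P=onz(c,np.c_[xs,ys],z)[:,:2].astype(np.float32); (cx,cy),rad=cv2.minEnclosingCircle(P); 
    return P.mean(0).round(4),(round(cx,4),round(cy,4)),round(rad,4)
E
python3 - <<'E'
from h import *
for n in ["scene","side"]:
    im=cv2.imread(f"pics/{n}0.png"); c=cam(n); print(n,c[3].round(3))
    for col in ["red","green","yellow","blue"]:
        m=mask(im,col); b,l=blobs(m)
        for a,ce,s in b: print(col,a,ce,s)
x=cv2.imread("pics/scene0.png")[120:310,220:500]; cv2.imwrite("pics/c1.png",cv2.resize(x,(800,543),interpolation=cv2.INTER_NEAREST))
x=cv2.imread("pics/side0.png")[130:330,250:450]; cv2.imwrite("pics/c2.png",cv2.resize(x,(600,600),interpolation=cv2.INTER_NEAREST))
E
```

```text
scene [1.123 0.392 0.902]
red 60 [241.3 137.1] [235 132  14  10]
red 256 [355.6 274. ] [344 264  25  21]
green 113 [475.4 250.5] [467 243  18  15]
yellow 299 [279.4 222.8] [264 211  32  25]
yellow 216 [471.2 256.7] [460 243  27  23]
blue 113 [242.9 141.9] [232 133  21  15]
blue 78 [194.  177.4] [182 166  21  23]
blue 268 [316.  247.6] [300 235  32  26]
side [ 0.302 -0.811  0.738]
red 60 [339.9 172.7] [333 169  15   9]
red 123 [332.  300.9] [324 293  17  16]
green 24 [272.5 149.2] [268 146  10   6]
yellow 71 [273.9 153. ] [266 148  16   9]
yellow 155 [358.5 216.8] [346 209  26  17]
yellow 97 [219.2 382.9] [212 371  16  26]
blue 85 [348.4 193. ] [338 187  22  14]
blue 438 [406.9 295.2] [389 278  43  37]
blue 211 [331.  308.2] [319 294  26  23]
```

View pics/c1.png

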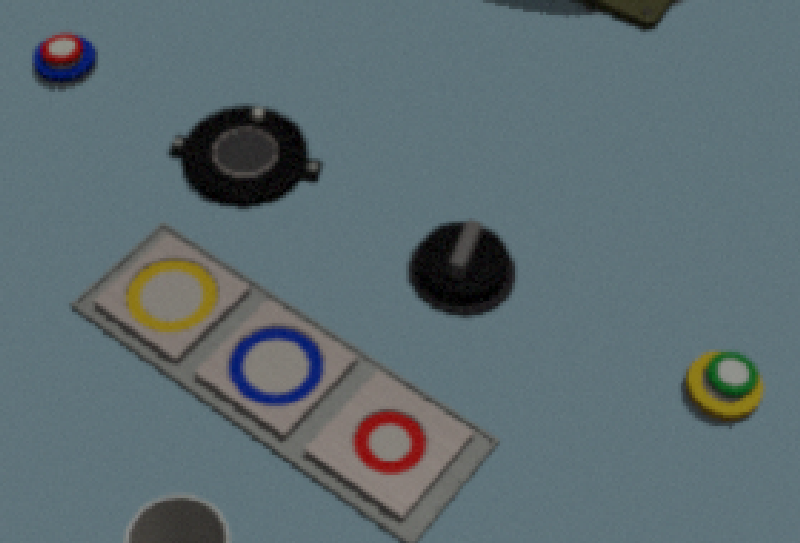

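View pics/c2.png

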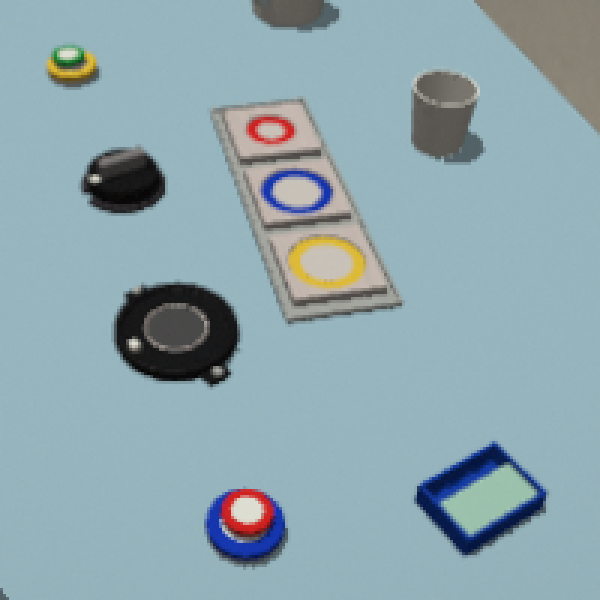

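```bash
python3 - <<'E'
from h import *
W={"scene":[("red",'R',(225,120,260,155),.028),("blue",'B',(225,120,260,155),.016),("green",'G',(455,235,495,275),.028),("yellow",'Y',(455,235,495,275),.016),
 ("yellow",'nY',(255,205,305,240),.010),("blue",'nB',(295,230,335,265),.010),("red",'nR',(340,260,375,290),.010)],
"side":[("red",'R',(310,285,355,325),.028),("blue",'B',(310,285,355,325),.016),("green",'G',(255,140,290,165),.028),("yellow",'Y',(255,140,290,165),.016),
 ("yellow",'nY',(340,205,390,230),.010),("blue",'nB',(335,185,370,205),.010),("red",'nR',(330,165,352,180),.010)]}
for n in W:
    im=cv2.imread(f"pics/{n}0.png"); c=cam(n)
    for col,k,w,z in W[n]: 
        print(n,k,*hullcirc(c,mask(im,col,w),z))
c=cam("scene");
P=lambda u,v,z:onz(c,[(220+u*.35,120+v*.35)],z)[0].round(3)
print("key",P(258,112,.019),"lugs",P(178,147,.01),P(313,170,.01),"ring",P(246,152,.012))
print("bar far/near",P(472,226,.042),P(458,262,.042))
c=cam("side");P=lambda u,v,z:onz(c,[(250+u/3,130+v/3)],z)[0].round(3)
print("key",P(134,344,.019),"lugs",P(137,291,.01),P(216,373,.01),"ring",P(176,327,.012))
print("white",P(95,179,.022),"bar",P(100,166,.042),P(150,155,.042))
# box corners
print("box",[P(*q,.022) for q in [(494,445),(545,495),(468,550),(418,495)]])
print("traycorners",[P(*q,.003) for q in [(210,108),(303,99),(401,303),(288,321)]])
E
```

```text
scene R [ 0.4728 -0.3415] (0.4699, -0.3427) 0.0202
scene B [ 0.4759 -0.3352] (0.4703, -0.3434) 0.0313
scene G [0.4587 0.3352] (0.4573, 0.3349) 0.021
scene Y [0.4705 0.333 ] (0.4613, 0.3333) 0.0303
scene nY [ 0.6337 -0.0838] (0.6333, -0.0843) 0.0373
scene nB [0.6422 0.0283] (0.642, 0.0282) 0.0363
scene nR [0.6501 0.1397] (0.65, 0.14) 0.027
side R [ 0.4694 -0.3508] (0.4702, -0.3497) 0.021
side B [ 0.464  -0.3611] (0.4671, -0.3511) 0.0312
side G [0.4567 0.3189] (0.4565, 0.3257) 0.0203
side Y [0.4597 0.3115] (0.46, 0.3206) 0.0309
side nY [ 0.636 -0.084] (0.6359, -0.0838) 0.037
side nB [0.6446 0.029 ] (0.6446, 0.0275) 0.0349
side nR [0.6537 0.14  ] (0.6532, 0.1395) 0.0252
key [ 0.429 -0.141  0.019] lugs [ 0.499 -0.181  0.01 ] [ 0.453 -0.064  0.01 ] ring [ 0.47  -0.125  0.012]
bar far/near [0.454 0.097 0.042] [0.494 0.107 0.042]
key [ 0.429 -0.15   0.019] lugs [ 0.449 -0.076  0.01 ] [ 0.492 -0.195  0.01 ] ring [ 0.472 -0.133  0.012]
white [0.443 0.087 0.022] bar [0.448 0.082 0.042] [0.502 0.086 0.042]
box [array([ 0.684, -0.341,  0.022]), array([ 0.7  , -0.397,  0.022]), array([ 0.62 , -0.425,  0.022]), array([ 0.604, -0.369,  0.022])]
traycorners [array([0.603, 0.206, 0.003]), array([0.714, 0.194, 0.003]), array([ 0.687, -0.153,  0.003]), array([ 0.576, -0.146,  0.003])]
```

```bash
cat >> h.py <<'E'
def rel(x,y,z=None,yaw=None,st=None):
    """tool-axis shift to bring TCP to x,y,z (grasp axis); prints"""
    st=st or r.get_state(); M=R.from_quat(st["eef_rot"]).as_matrix(); p=st["tool_pos"]
    z=p[2] if z is None else z
    d=M.T@(np.array([x,y,z])-p)*1000
    ty=M[:,1]; print("tcp",p.round(4),"xaxis",M[:,0].round(3),"yawY(deg)",np.degrees(np.arctan2(ty[1],ty[0])).round(1),"shift mm",d.round(1),"t",round(float(st["clock"]),2),"open",round(float(st["opening"]),3))
    return d
E
python3 - <<'E'
from h import *
rel(.470,-.345,.30)
M=R.from_quat(r.get_state()["eef_rot"]).as_matrix(); print(M.round(3))
c=cam("scene"); print(onz(c,[(282,333)],0), onz(cam("side"),[(400,180)],0))
E
```

```text
tcp [ 0.2205 -0.5846  0.4041] xaxis [-0.001  0.001 -1.   ] yawY(deg) -69.3 shift mm [ 104.2 -135.9 -318. ] t 0.15 open 0.998
[[-0.001  0.353 -0.936]
 [ 0.001 -0.936 -0.353]
 [-1.    -0.001  0.   ]]
[[0.84707974 0.08853381 0.        ]] [[0.84042896 0.0590461  0.        ]]
```

{"method": "carry_out", "body": {"targets": "1 7.4 -9.7 -22.7 0; 1 7.4 -9.7 -22.7 0; 1 7.4 -9.7 -22.7 0; 1 7.4 -9.7 -22.7 0; 1 7.4 -9.7 -22.7 0; 1 7.4 -9.7 -22.7 0; 1 7.4 -9.7 -22.7 0; 1 7.4 -9.7 -22.7 0; 1 7.4 -9.7 -22.7 0; 1 7.4 -9.7 -22.7 0; 1 7.4 -9.7 -22.7 0; 1 7.4 -9.7 -22.7 0; 1 7.4 -9.7 -22.7 0; 1 7.4 -9.7 -22.7 0; 1 0 0 0 0.09; 1 0 0 0 0.09; 1 0 0 0 0.09; 1 0 0 0 0.09; 1 0 0 0 0; 1 0 0 0 0", "force": 10}}

```text
clock: 1.82
tool_pos: [0.4701, -0.3454, 0.301]
eef_rot: [-0.707, -0.001, 0.707, -0.001]
contact_force: [-0.3, -0.3, 0.2]
opening: 0.998
```

```bash
python3 - <<'E'
from h import *
st=r.get_state(); im,d=eyes.snapshot("wrist"); cv2.imwrite("pics/w1.png",im); c=cam("wrist",st)
for col,z in [("red",.028),("blue",.016)]:
    m=mask(im,col); print(col,[(int(a),ce) for a,ce,_ in blobs(m,100)[0]]); print(hullcirc(c,m,z))
rel(.470,-.345,.19)
E
```

```text
red [(676, array([318. , 193.6]))]
(array([ 0.4723, -0.3465], dtype=float32), (0.4711, -0.3468), 0.0197)
blue [(1233, array([352.5,  17.8])), (1319, array([320.5, 188.3]))]
(array([ 0.5449, -0.3613], dtype=float32), (0.538, -0.3755), 0.1039)
tcp [ 0.4701 -0.3454  0.301 ] xaxis [-0.  0. -1.] yawY(deg) -89.8 shift mm [111.   -0.4   0. ] t 1.87 open 1.002
```

View pics/w1.png

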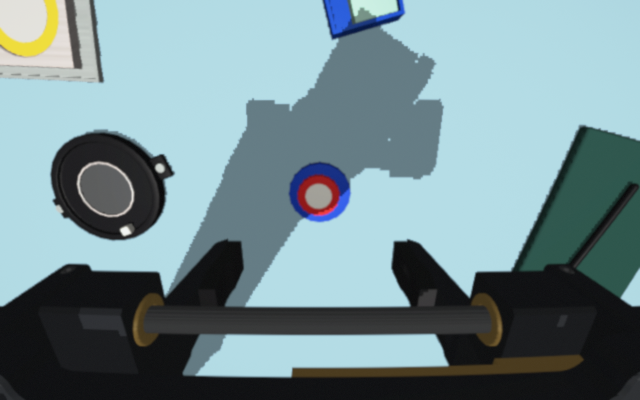

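The picture shows the red dish at (318,194) on the blue one at (320,188), between the fingers. I'll go down, grip and lift.

{"method": "carry_out", "body": {"targets": "1 20 0.3 -0.2 0; 1 20 0.3 -0.2 0; 1 20 0.3 -0.2 0; 1 20 0.3 -0.2 0; 1 15 0 0 0; 1 10 0 0 0; 1 6 0 0 0; 1 3.5 0 0 0; 1 0 0 0 0; 1 0 0 0 0; 0.5 0 0 0 0; 0.4 0 0 0 0; 0.3 0 0 0 0; 0.3 0 0 0 0; 0.3 0 0 0 0; 0.3 0 0 0 0; 0.3 0 0 0 0; 0.3 0 0 0 0", "force": 10}}

```text
clock: 3.37
tool_pos: [0.4709, -0.3467, 0.1866]
eef_rot: [0.707, 0.0, -0.707, 0.0]
contact_force: [-0.2, -0.0, 0.4]
opening: 0.448
```

```bash
python3 - <<'E'
from h import *
print(r.get_state()["contact_force"])
im,d=eyes.snapshot("wrist"); cv2.imwrite("pics/w2.png",im)
rel(.6515,.140,.25)
E
```

```text
[-0.18777821 -0.03061673  0.35672783]
tcp [ 0.4709 -0.3467  0.1866] xaxis [-0. -0. -1.] yawY(deg) -89.9 shift mm [ -63.4 -486.6 -181.1] t 3.42 open 0.443
```

View pics/w2.png

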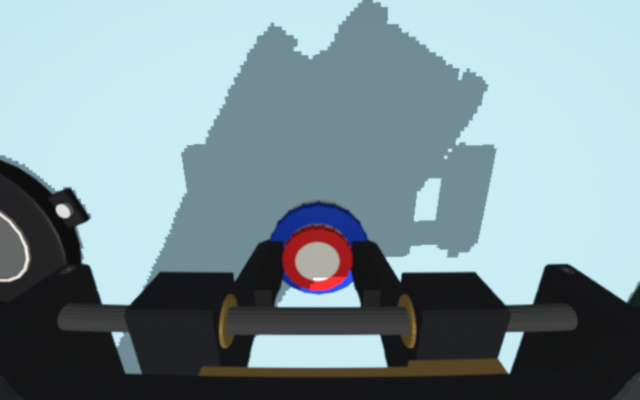

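{"method": "carry_out", "body": {"targets": "0.3 -15 0 0 0; 0.3 -24 0 0 0; 0.3 -24 0 0 0; 0.3 0 -15 -5.6 0; 0.3 0 -25 -9.3 0; 0.3 0 -31 -11.5 0; 0.3 0 -31 -11.5 0; 0.3 0 -31 -11.5 0; 0.3 0 -31 -11.5 0; 0.3 0 -31 -11.5 0; 0.3 0 -31 -11.5 0; 0.3 0 -31 -11.5 0; 0.3 0 -31 -11.5 0; 0.3 0 -31 -11.5 0; 0.3 0 -31 -11.5 0; 0.3 0 -31 -11.5 0; 0.3 0 -31 -11.5 0; 0.3 0 -31 -11.5 0; 0.3 0 -25 -9.3 0; 0.3 0 -15 -5.6 0"}}

```text
clock: 5.08
tool_pos: [0.6501, 0.1412, 0.2494]
eef_rot: [0.707, 0.003, -0.707, 0.001]
contact_force: [-0.6, 0.5, -0.9]
opening: 0.445
```

{"method": "carry_out", "body": {"targets": "0.3 0 0 0 0; 0.3 0 0 0 0; 0.3 0 0 0 0"}}

```text
clock: 5.33
tool_pos: [0.6494, 0.1344, 0.2494]
eef_rot: [-0.707, 0.001, 0.707, -0.0]
contact_force: [0.2, 0.2, -0.4]
opening: 0.448
```

```bash
python3 - <<'E'
from h import *
st=r.get_state(); im,d=eyes.snapshot("wrist"); cv2.imwrite("pics/w3.png",im); c=cam("wrist",st)
m=mask(im,"red"); print([(int(a),ce,s) for a,ce,s in blobs(m,100)[0]])
rel(.6515,.140,.19)
for k,col,z in (("B","blue",.01),):
    m=mask(im,col); print([(int(a),ce,s) for a,ce,s in blobs(m,100)[0]]); print(hullcirc(c,m,z))
E
```

```text
[(3828, array([313.8, 230.3]), array([278, 174,  75, 116], dtype=int32))]
tcp [0.6494 0.1339 0.2495] xaxis [-0.001 -0.002 -1.   ] yawY(deg) -90.1 shift mm [59.5 -6.2 -2.1] t 5.38 open 0.451
[(2640, array([443.5, 212.3]), array([400, 173,  87,  81], dtype=int32))]
(array([0.645 , 0.0271], dtype=float32), (0.6431, 0.0272), 0.0373)
```

View pics/w3.png

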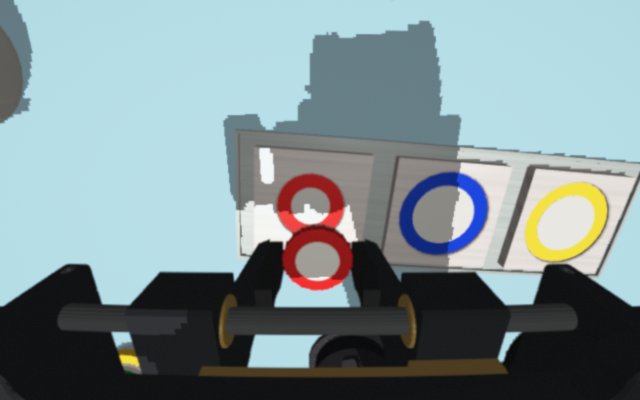

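The held red dish is centred between the fingers at (318,258), with the red nest ring just ahead at (310,206). I'll centre it and lower.

{"method": "carry_out", "body": {"targets": "0.3 10 -1.9 -0.7 0; 0.3 15 -1.9 -0.6 0; 0.3 15 -1.8 -0.6 0; 0.3 10 0 0 0; 0.3 7 0 0 0; 0.3 5 0 0 0; 0.3 3 0 0 0; 0.3 0 0 0 0; 0.3 0 0 0 0; 0.3 0 0 0 0"}}

```text
clock: 6.22
tool_pos: [0.652, 0.142, 0.1852]
eef_rot: [0.708, 0.0, -0.707, 0.0]
contact_force: [-0.7, -0.4, -0.9]
opening: 0.447
```

```bash
python3 - <<'E'
from h import *
print(r.get_state()["contact_force"])
st=r.get_state();im,d=eyes.snapshot("wrist"); cv2.imwrite("pics/w4.png",im)
rel(.6513,.1395,.181)
E
```

```text
[-0.68660802 -0.43934834 -0.88652128]
tcp [0.652  0.142  0.1853] xaxis [ 0.001  0.    -1.   ] yawY(deg) -90.0 shift mm [4.3 2.5 0.7] t 6.27 open 0.446
```

View pics/w4.png

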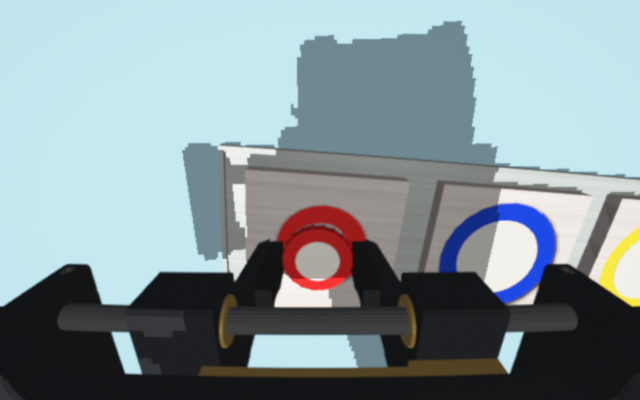

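{"method": "carry_out", "body": {"targets": "0.3 2 1.3 0.4 0; 0.3 2 1.2 0.3 0; 0.3 0.4 0 0 0; 0.3 0 0 0 0; 0.3 0 0 0 0"}}

```text
clock: 6.68
tool_pos: [0.6511, 0.1394, 0.1806]
eef_rot: [0.707, 0.0, -0.707, 0.0]
contact_force: [-0.1, 0.0, 3.5]
opening: 0.451
```

```bash
python3 - <<'E'
from h import *
print(r.get_state()["contact_force"])
rel(.6513,.1395,.1805)
E
```

```text
[-0.06588022  0.03693598  3.48326286]
tcp [0.6511 0.1394 0.1806] xaxis [ 0. -0. -1.] yawY(deg) -90.0 shift mm [ 0.1 -0.1 -0.2] t 6.68 open 0.451
```

{"method": "carry_out", "body": {"targets": "0.55 0 0 0 0; 0.65 0 0 0 0; 0.7 0 0 0 0; 0.7 -8 0 0 0; 0.8 -20 0 0 0; 1 -30 0 0 0; 1 -30 -15 15 0; 1 -20 -22 22 0; 1 -12 -25 25 0; 1 0 -25 25 0; 1 0 -25 25 0; 1 0 -25 25 0; 1 0 -25 25 0; 1 0 -18 20 0; 1 0 -11 12 0; 1 0 0 0 0; 1 0 0 0 0; 1 0 0 0 0; 1 0 0 0 0"}}

```text
clock: 8.27
tool_pos: [0.4583, 0.3288, 0.3005]
eef_rot: [0.708, -0.001, -0.707, -0.001]
contact_force: [-0.0, -0.0, -0.6]
opening: 0.999
```

```bash
python3 - <<'E'
from h import *
st=r.get_state(); im,d=eyes.snapshot("wrist"); cv2.imwrite("pics/w5.png",im); c=cam("wrist",st)
sc,_=eyes.snapshot("scene"); cv2.imwrite("pics/s5.png",sc); x=sc[200:300,250:400];cv2.imwrite("pics/s5c.png",cv2.resize(x,None,fx=4,fy=4))
for col,z in [("green",.028),("yellow",.016)]:
    m=mask(im,col); print(col,[(int(a),ce) for a,ce,_ in blobs(m,100)[0]])
m=mask(im,"green",(240,120,400,290)); _,g,_=hullcirc(c,m,.028); print(g,hullcirc(c,mask(im,"yellow",(240,100,400,240)),.016))
rel(*g,.1865)
E
```

```text
green [(707, array([311.1, 195.9]))]
yellow [(1221, array([315.3, 181.5])), (194, array([137.5, 326.7])), (168, array([497. , 327.2]))]
(0.458, 0.3339) (array([0.4695, 0.33  ], dtype=float32), (0.4614, 0.3319), 0.03)
tcp [0.458  0.329  0.3003] xaxis [ 0.001 -0.001 -1.   ] yawY(deg) -90.1 shift mm [113.8  -4.9   0.2] t 8.37 open 0.999
```

View pics/w5.png

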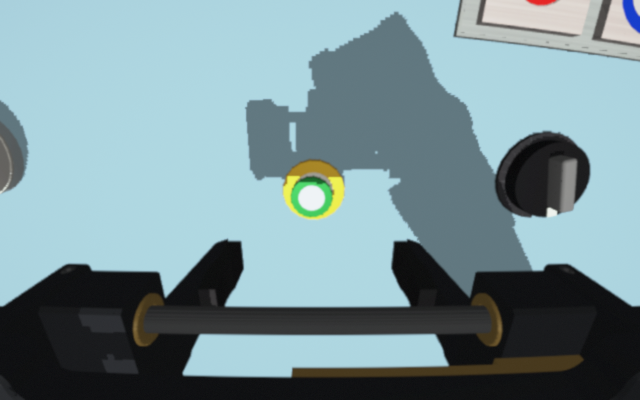

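View pics/s5c.png

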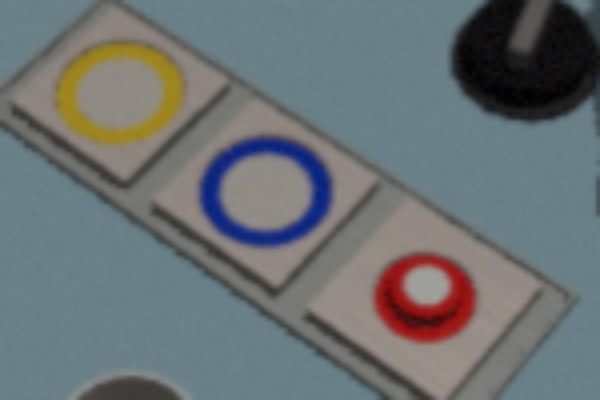

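The red dish sits in its nest. The green dish is at (311,196) in the wrist view, so I'll grip it now.

{"method": "carry_out", "body": {"targets": "1 20 -1 0 0; 1 20 -1 0 0; 1 20 -1 0 0; 1 20 -1 0 0; 1 15 0 0 0; 1 10 0 0 0; 1 6 0 0 0; 1 2.8 0 0 0; 1 0 0 0 0; 1 0 0 0 0; 0.5 0 0 0 0; 0.4 0 0 0 0; 0.3 0 0 0 0; 0.3 0 0 0 0; 0.3 0 0 0 0; 0.3 0 0 0 0; 0.3 0 0 0 0; 0.3 0 0 0 0", "force": 10}}

```text
clock: 9.87
tool_pos: [0.4568, 0.3344, 0.1864]
eef_rot: [0.707, 0.0, -0.707, 0.0]
contact_force: [-0.5, -1.5, 0.3]
opening: 0.446
```

```bash
python3 - <<'E'
from h import *
print(r.get_state()["contact_force"])
# red check, and holder from scene/wrist1
im=cv2.imread("pics/s5.png"); c=cam("scene"); 
print("red in nest", hullcirc(c,mask(im,"red",(340,255,375,295)),.022), "white top",hullcirc(c,mask(im,"white",(352,266,362,277)),.022))
rel(.4715,-.130,.30)
E
```

```text
[-0.54598027 -1.47006112  0.26833734]
red in nest (array([0.6589, 0.1447], dtype=float32), (0.6563, 0.1434), 0.0266) white top (array([0.6491, 0.1404], dtype=float32), (0.6494, 0.14), 0.0119)
tcp [0.4568 0.3344 0.1864] xaxis [ 0. -0. -1.] yawY(deg) -90.0 shift mm [-113.6  464.4  -14.3] t 9.87 open 0.446
```

{"method": "carry_out", "body": {"targets": "0.3 -20 0 0 0; 0.3 -30 0 0 0; 0.3 -34 0 0 0; 0.3 -30 0 0 0; 0.3 0 15 0 0; 0.3 0 25 0 0; 0.3 0 32 -1.2 0; 0.3 0 32 -1.2 0; 0.3 0 32 -1.2 0; 0.3 0 32 -1.2 0; 0.3 0 32 -1.2 0; 0.3 0 32 -1.2 0; 0.3 0 32 -1.2 0; 0.3 0 32 -1.2 0; 0.3 0 32 -1.2 0; 0.3 0 32 -1.2 0; 0.3 0 32 -1.2 0; 0.3 0 32 -1.2 0; 0.3 0 25 0 0; 0.3 0 15 0 0"}}

```text
clock: 11.53
tool_pos: [0.4711, -0.1333, 0.3005]
eef_rot: [0.707, -0.002, -0.707, -0.001]
contact_force: [0.0, 0.2, -0.3]
opening: 0.449
```

{"method": "carry_out", "body": {"targets": "0.3 0 0 0 0; 0.3 0 0 0 0; 0.3 0 0 0 0; 0.3 0 0 0 0"}}

```text
clock: 11.87
tool_pos: [0.4717, -0.1279, 0.3004]
eef_rot: [-0.707, -0.002, 0.707, -0.001]
contact_force: [0.4, 0.8, -0.1]
opening: 0.446
```

```bash
python3 - <<'E'
from h import *
st=r.get_state(); im,d=eyes.snapshot("wrist"); cv2.imwrite("pics/w6.png",im); c=cam("wrist",st)
rel(.471,-.129,.1805,st=st)
m=mask(im,"black",(230,120,420,235)); print(blobs(m,100)[0])
w=mask(im,"white",(220,110,420,280)); print([(a,ce) for a,ce,_ in blobs(w,4)[0]])
E
```

```text
tcp [ 0.4717 -0.1279  0.3004] xaxis [-0.     0.001 -1.   ] yawY(deg) -89.8 shift mm [119.9   1.3   0.7] t 11.87 open 0.446
[(np.int32(4990), array([329.5, 177.9]), array([264, 135, 122, 100], dtype=int32))]
[(np.int32(17992), array([319.7, 177.6])), (np.int32(84), array([314.3, 170.6])), (np.int32(41), array([379.3, 169.9])), (np.int32(26), array([310.5, 215.8])), (np.int32(1391), array([317. , 259.1])), (np.int32(38), array([286. , 276.7])), (np.int32(39), array([348.5, 276.5]))]
```

View pics/w6.png

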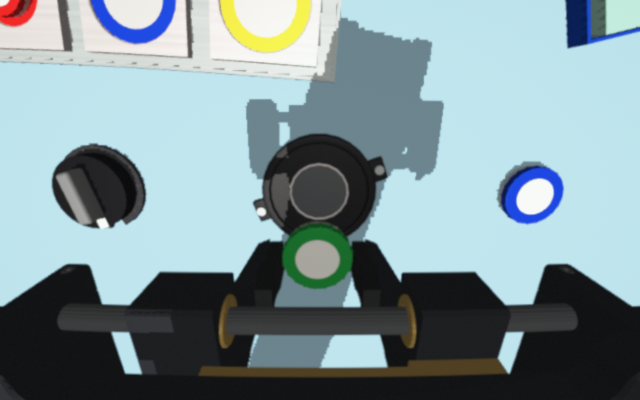

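```bash
python3 - <<'E'
from h import *
im=cv2.imread("pics/w6.png"); st=r.get_state(); c=cam("wrist",st)
x=im[120:250,240:400]; cv2.imwrite("pics/w6c.png",cv2.resize(x,(800,650)[:2],interpolation=cv2.INTER_CUBIC)[:600])
g=cv2.cvtColor(im,cv2.COLOR_BGR2GRAY); P=[]
for a in np.radians(np.arange(0,360,4)):
    rr=np.arange(20,38,.25); u=319+rr*np.cos(a); v=191+rr*np.sin(a)
    if v.max()>222: continue
    val=cv2.remap(g,u.astype(np.float32)[None],v.astype(np.float32)[None],cv2.INTER_LINEAR)[0]; k=val.argmax(); P.append((u[k],v[k]))
W=onz(c,P,.012)[:,:2]; ce,rad=circ(W); e=abs(np.linalg.norm(W-ce,axis=1)-rad); k=e<.003
print(circ(W[k]),k.sum(),len(k))
for n,uv in (("lugR",(378,170)),("lugL",(262,211))): print(n,onz(c,[uv],.01)[0].round(4))
E
```

```text
(array([ 0.47104984, -0.12946613]), np.float64(0.028046147051327207)) 72 72
lugR [ 0.4931 -0.1875  0.01  ]
lugL [ 0.4497 -0.0714  0.01  ]
```

View pics/w6c.png

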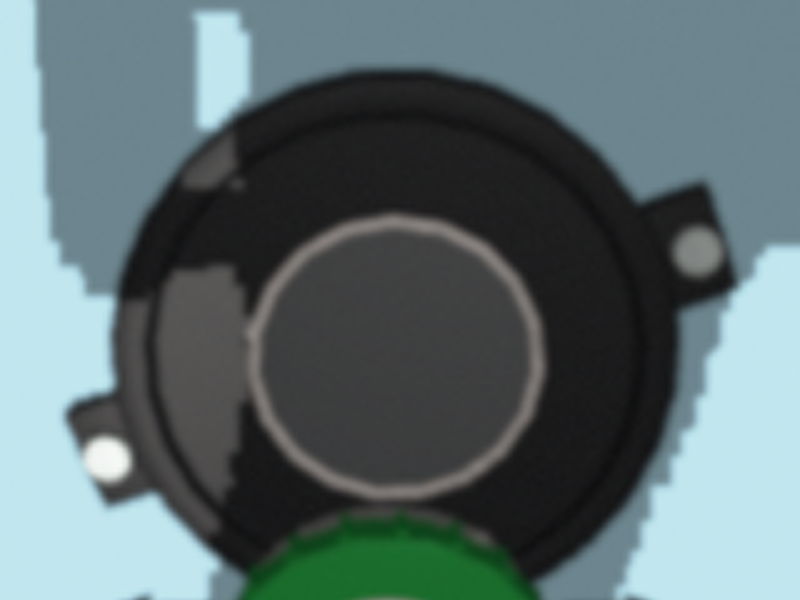

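The ring fit and the lug midpoint agree: holder centre (0.471, -0.1295), yaw about 20.5°. I'll lower green into it.

{"method": "carry_out", "body": {"targets": "0.3 15 0.8 0.3 0; 0.3 22 0.8 0.4 0; 0.3 22 0 0 0; 0.3 20 0 0 0; 0.3 15 0 0 0; 0.3 10 0 0 0; 0.3 6 0 0 0; 0.3 3 0 0 0; 0.3 2 0 0 0; 0.3 0 0 0 0; 0.3 0 0 0 0; 0.3 0 0 0 0; 0.3 0 0 0 0"}}

```text
clock: 13.0
tool_pos: [0.4711, -0.1313, 0.1859]
eef_rot: [0.707, 0.0, -0.707, 0.0]
contact_force: [-0.7, 0.7, -0.5]
opening: 0.445
```

```bash
python3 - <<'E'
from h import *
print(r.get_state()["contact_force"])
rel(.471,-.1295,.1805)
E
```

```text
[-0.72698618  0.73550572 -0.50571443]
tcp [ 0.4711 -0.1313  0.1859] xaxis [ 0.001 -0.    -1.   ] yawY(deg) -90.0 shift mm [ 5.4 -1.8  0.1] t 13.0 open 0.445
```

{"method": "carry_out", "body": {"targets": "0.3 2 -1 0 0; 0.3 2 -0.8 0 0; 0.3 1.4 0 0 0; 0.3 0 0 0 0; 0.3 0 0 0 0; 0.3 0 0 0 0"}}

```text
clock: 13.5
tool_pos: [0.4709, -0.1292, 0.18]
eef_rot: [0.707, 0.0, -0.707, 0.0]
contact_force: [0.3, 1.5, 1.2]
opening: 0.445
```

```bash
python3 - <<'E'
from h import *
print(r.get_state()["contact_force"])
rel(.471,-.1295,.1805)
E
```

```text
[0.25190651 1.50559755 1.1763187 ]
tcp [ 0.4709 -0.1292  0.18  ] xaxis [ 0.  0. -1.] yawY(deg) -89.9 shift mm [-0.5  0.3 -0.1] t 13.5 open 0.445
```

{"method": "carry_out", "body": {"targets": "0.55 0 0 0 0; 0.65 0 0 0 0; 0.65 0 0 0 0; 0.65 -8 0 0 0; 0.8 -20 0 0 0; 1 -32 0 0 0; 1 -30 -15 0 0; 1 -20 -25 0 0; 1 -10 -30 0 0; 1 0 -30 0 0; 1 0 -30 0 0; 1 0 -30 0 0; 1 0 -30 0 0; 1 0 -20 0 0; 1 0 -12 0 0; 1 0 0 0 0; 1 0 0 0 0; 1 0 0 0 0; 1 0 0 0 0"}}

```text
clock: 15.08
tool_pos: [0.4707, 0.091, 0.3002]
eef_rot: [-0.707, 0.001, 0.707, 0.0]
contact_force: [-0.5, -0.0, -0.0]
opening: 0.999
```

```bash
python3 - <<'E'
from h import *
st=r.get_state(); im,d=eyes.snapshot("wrist"); cv2.imwrite("pics/w7.png",im); c=cam("wrist",st)
np.save("pics/w7.npy",d)
sc,_=eyes.snapshot("scene"); cv2.imwrite("pics/s7.png",sc); x=sc[130:230,250:430];cv2.imwrite("pics/s7c.png",cv2.resize(x,None,fx=4,fy=4))
rel(.474,.093,st=st)
E
```

```text
tcp [0.4707 0.091  0.3002] xaxis [-0.    -0.001 -1.   ] yawY(deg) -90.1 shift mm [-0.  -2.  -3.3] t 15.08 open 0.999
```

View pics/w7.png

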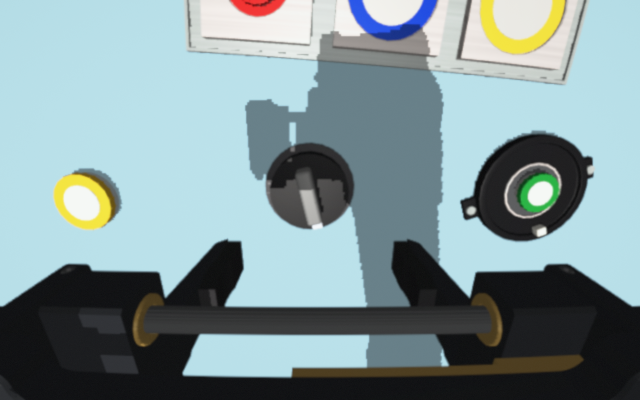

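View pics/s7c.png

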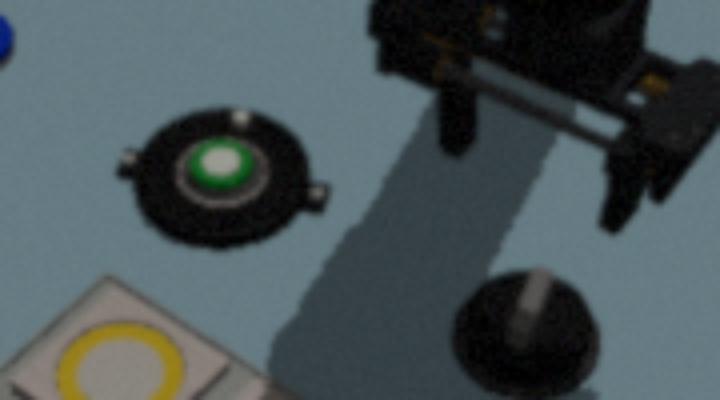

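```bash
python3 - <<'E'
from h import *
st=r.get_state(); c=cam("wrist",st); d=np.load("pics/w7.npy"); im=cv2.imread("pics/w7.png")
K,D,Rc,o=c
vv,uu=np.mgrid[130:240,250:370]; uv=np.c_[uu.ravel(),vv.ravel()]
P=o+ray(c,uv)*d[vv,uu].ravel()[:,None]
for lo,hi in ((.035,.05),(.017,.027),(.003,.008)):
    k=(P[:,2]>lo)&(P[:,2]<hi); Q=P[k][:,:2]; print(lo,k.sum(),np.median(P[k][:,2]).round(4) if k.any() else '',Q.mean(0).round(4),cv2.minEnclosingCircle(Q.astype(np.float32)))
    if lo>.03: print(cv2.minAreaRect((Q*1000).astype(np.float32)), (Q.min(0),Q.max(0)))
    if lo>.03: X=Q-Q.mean(0); u,s,vt=np.linalg.svd(X,0); print(vt[0],np.degrees(np.arctan2(vt[0][1],vt[0][0])))
print("white",onz(c,[(318,226)],.022))
x=im[130:240,250:370]; cv2.imwrite("pics/w7c.png",cv2.resize(x,None,fx=5,fy=5,interpolation=cv2.INTER_CUBIC))
E
```

```text
0.035 858 0.0413 [0.4746 0.0983] ((0.4733443856239319, 0.09745542705059052), 0.025976086035370827)
((473.14691162109375, 98.45467376708984), (51.38561248779297, 14.137290954589844), 12.538617134094238) (array([0.44807867, 0.08723331]), array([0.49899661, 0.10940599]))
[-0.97634094 -0.21623683] -167.51190063703217
0.017 3795 0.0217 [0.4754 0.0981] ((0.4726993143558502, 0.0982234850525856), 0.03819456323981285)
0.003 1160 0.0047 [0.4939 0.0964] ((0.4726904630661011, 0.09805882722139359), 0.04562399163842201)
white [[0.43762889 0.0899884  0.022     ]]
```

View pics/w7c.png

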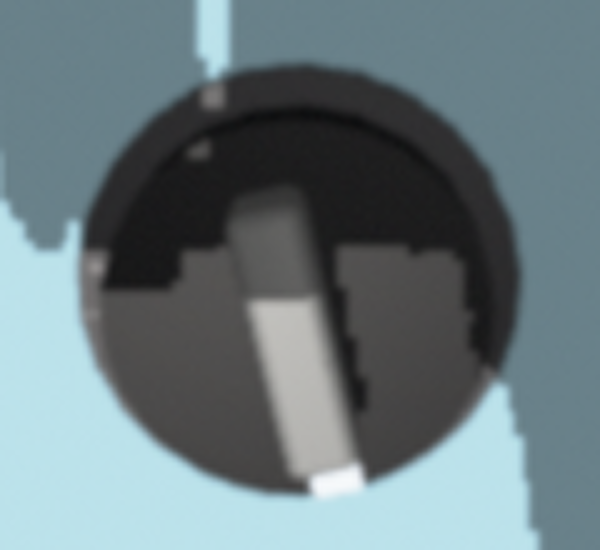

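The cover's white mark is at (318,226), on the near (-x) side. Depth gives its centre as (0.473, 0.098) and yaw as 12.5°. I'll align, descend and grip.

{"method": "carry_out", "body": {"targets": "1 10 -3.6 -1.2 0; 1 20 -3.6 -1.1 0; 1 20 0 0 -0.11; 1 15 0 0 -0.11; 1 15 0 0 0; 1 12 0 0 0; 1 8 0 0 0; 1 5 0 0 0; 1 3 0 0 0; 1 0 0 0 0; 1 0 0 0 0; 0.4 0 0 0 0; 0.2 0 0 0 0; 0.05 0 0 0 0; 0.05 0 0 0 0; 0.05 0 0 0 0; 0.05 0 0 0 0; 0.05 0 0 0 0; 0.05 0 0 0 0", "force": 25}}

```text
clock: 16.77
tool_pos: [0.473, 0.0998, 0.192]
eef_rot: [0.703, 0.078, -0.703, 0.078]
contact_force: [-0.5, -1.1, -0.1]
opening: 0.416
```

```bash
python3 - <<'E'
from h import *
st=r.get_state();print(st["contact_force"]); im,d=eyes.snapshot("wrist"); cv2.imwrite("pics/w8.png",im)
rel(.473,.0982,.192,st=st)
E
```

```text
[-0.53819392 -1.0875148  -0.05471407]
tcp [0.473  0.0998 0.192 ] xaxis [ 0. -0. -1.] yawY(deg) -77.4 shift mm [0.  1.5 0.3] t 16.77 open 0.416
```

View pics/w8.png

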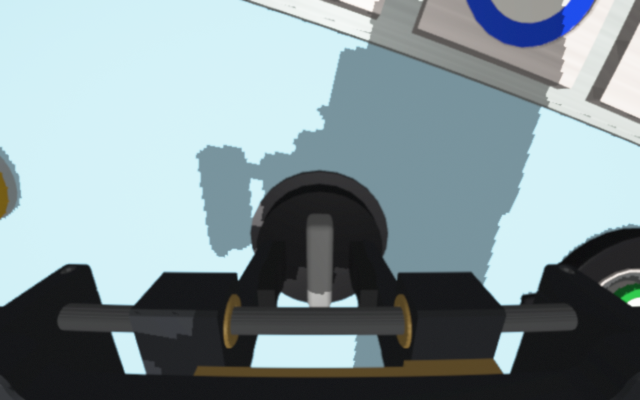

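Still closing, with the bar at (318,258) between the fingers.

{"method": "carry_out", "body": {"targets": "0.05 0 1 0 0; 0.05 0 0.5 0 0; 0.05 0 0 0 0; 0.05 0 0 0 0; 0.05 0 0 0 0; 0.05 0 0 0 0; 0.05 0 0 0 0; 0.05 0 0 0 0", "force": 25}}

```text
clock: 17.48
tool_pos: [0.4733, 0.0983, 0.192]
eef_rot: [0.703, 0.078, -0.703, 0.078]
contact_force: [0.8, -1.1, 0.7]
opening: 0.159
```

```bash
python3 - <<'E'
from h import *
st=r.get_state();print(st["contact_force"])
rel(.473,.0982,.192,st=st); rel(.471,-.1295,.292,st=st)
E
```

```text
[ 0.78066154 -1.07491537  0.69735724]
tcp [0.4733 0.0983 0.192 ] xaxis [ 0. -0. -1.] yawY(deg) -77.4 shift mm [ 0.  -0.   0.3] t 17.48 open 0.159
tcp [0.4733 0.0983 0.192 ] xaxis [ 0. -0. -1.] yawY(deg) -77.4 shift mm [-100.   221.7   52.1] t 17.48 open 0.159
```

{"method": "carry_out", "body": {"targets": "0.05 -8 0 0 0; 0.05 -15 0 0 0; 0.05 -22 0 0 0; 0.05 -22 0 0 0; 0.05 -13 8 1.9 0; 0.05 0 16 3.8 0; 0.05 0 24 5.6 0; 0.05 0 26 6.1 0; 0.05 0 26 6.1 0; 0.05 0 26 6.1 0; 0.05 0 26 6.1 0; 0.05 0 26 6.1 0; 0.05 0 24 5.6 0; 0.05 0 14 3.3 0; 0.05 0 6 1.4 0; 0.05 0 0 0 -0.07; 0.05 0 0 0 -0.07; 0.05 0 0 0 0; 0.05 0 0 0 0; 0.05 0 0 0 0"}}

```text
clock: 19.15
tool_pos: [0.4712, -0.129, 0.2722]
eef_rot: [0.696, 0.127, -0.696, 0.127]
contact_force: [0.6, 0.2, -1.4]
opening: 0.155
```

```bash
python3 - <<'E'
from h import *
st=r.get_state();print(st["contact_force"]); im,d=eyes.snapshot("wrist"); cv2.imwrite("pics/w9.png",im)
sc,d=eyes.snapshot("side"); cv2.imwrite("pics/s9.png",sc[200:320,240:400].repeat(5,0).repeat(5,1))
rel(.471,-.1295,.202,st=st)
# refine holder centre via depth of scene from s7-like view
E
```

```text
[ 0.63444398  0.1999748  -1.3618818 ]
tcp [ 0.4712 -0.129   0.2722] xaxis [ 0.  0. -1.] yawY(deg) -69.4 shift mm [70.2  0.4  0.4] t 19.15 open 0.155
```

View pics/w9.png

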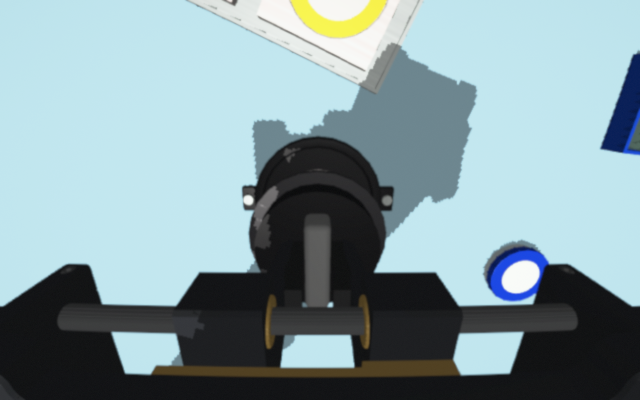

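View pics/s9.png

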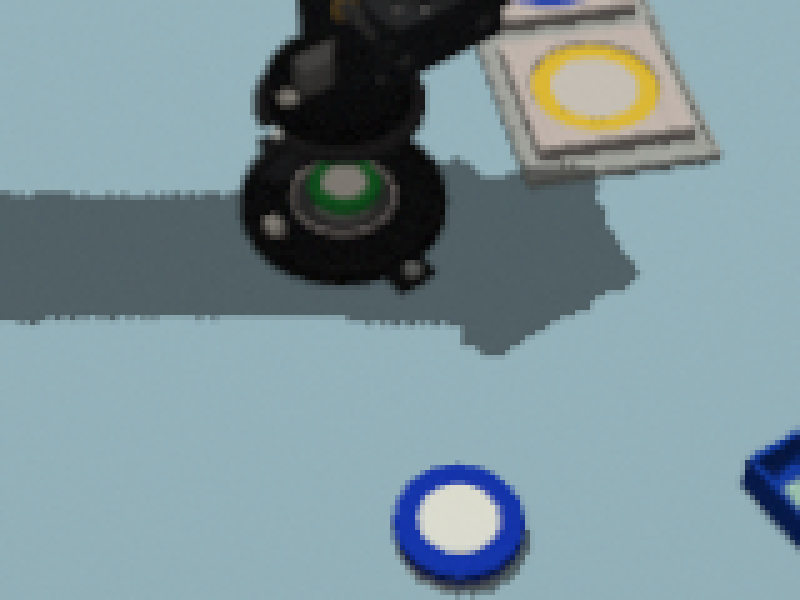

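The cover is over the holder and its notch side faces the key. The lugs at (248,200) and (387,198) are level and symmetric about it. I'll lower.

{"method": "carry_out", "body": {"targets": "0.05 8 0.2 0.2 0; 0.05 14 0.2 0.2 0; 0.05 14 0 0 0; 0.05 10 0 0 0; 0.05 6 0 0 0; 0.05 5 0 0 0; 0.05 3 0 0 0; 0.05 3 0 0 0; 0.05 2 0 0 0; 0.05 2 0 0 0; 0.05 0 0 0 0; 0.05 0 0 0 0; 0.05 0 0 0 0"}}

```text
clock: 20.33
tool_pos: [0.471, -0.1303, 0.2053]
eef_rot: [0.696, 0.127, -0.695, 0.127]
contact_force: [-0.3, 0.5, -1.6]
opening: 0.159
```

```bash
python3 - <<'E'
from h import *
st=r.get_state();print(st["contact_force"]); rel(.471,-.1295,.202,st=st)
E
```

```text
[-0.29874314  0.47863615 -1.55798316]
tcp [ 0.471  -0.1303  0.2053] xaxis [ 0. -0. -1.] yawY(deg) -69.3 shift mm [ 3.3 -0.7 -0.3] t 20.33 open 0.159
```

{"method": "carry_out", "body": {"targets": "0.05 1.1 -0.7 0 0; 0.05 1.1 0 0 0; 0.05 1.2 0 0 0; 0.05 0 0 0 0; 0.05 0 0 0 0; 0.05 0 0 0 0"}}

```text
clock: 20.83
tool_pos: [0.4706, -0.1295, 0.202]
eef_rot: [0.696, 0.127, -0.696, 0.127]
contact_force: [-0.6, -0.1, 5.7]
opening: 0.156
```

```bash
python3 - <<'E'
from h import *
st=r.get_state();print(st["contact_force"]); rel(.471,-.1295,.202,st=st)
E
```

```text
[-0.60717923 -0.1298565   5.7390525 ]
tcp [ 0.4706 -0.1295  0.202 ] xaxis [ 0. -0. -1.] yawY(deg) -69.3 shift mm [-0.   0.2 -0.3] t 20.83 open 0.156
```

{"method": "carry_out", "body": {"targets": "0.2 0 0 0 0; 0.3 0 0 0 0; 0.4 0 0 0 0; 0.4 -8 0 0 0; 0.5 -20 0 0 0; 0.8 -30 0 0 0; 1 -30 0 0 0; 1 -10 10 4 0; 1 0 20 7.6 0; 1 0 28 10.6 0; 1 0 28 10.6 0; 1 0 28 10.6 0; 1 0 28 10.6 0; 1 0 28 10.6 0; 1 0 21 8 0; 1 0 12 4.5 0; 1 0 0 0 0.12; 1 0 0 0 0.12; 1 0 0 0 0.12; 1 0 0 0 0"}}

```text
clock: 22.5
tool_pos: [0.4704, -0.3457, 0.2998]
eef_rot: [-0.707, 0.0, 0.707, 0.001]
contact_force: [-0.4, 0.8, 0.1]
opening: 1.001
```

{"method": "carry_out", "body": {"targets": "1 0 0 0 0; 1 0 0 0 0"}}

```text
clock: 22.67
tool_pos: [0.4703, -0.3461, 0.2997]
eef_rot: [-0.707, -0.002, 0.707, -0.002]
contact_force: [0.4, 0.5, -0.3]
opening: 1.0
```

```bash
cat >> h.py <<'E'
def cloud(c,d,w):
    vv,uu=np.mgrid[w[1]:w[3],w[0]:w[2]]; return c[3]+ray(c,np.c_[uu.ravel(),vv.ravel()])*d[vv,uu].ravel()[:,None]
E
python3 - <<'E'
from h import *
st=r.get_state(); im,d=eyes.snapshot("wrist"); cv2.imwrite("pics/w10.png",im); c=cam("wrist",st)
P=cloud(c,d,(260,130,380,240)); k=(P[:,2]>.012)&(P[:,2]<.022); Q=P[k][:,:2].astype(np.float32); print(Q.mean(0),cv2.minEnclosingCircle(Q))
m=mask(im,"blue",(260,130,380,240)); g=hullcirc(c,m,.016); print(g)
rel(*g[1],.172,st=st)
# cover check: depth
P=cloud(c,d,(30,110,190,260)); k=(P[:,2]>.045)&(P[:,2]<.058); Q=P[k]; print("bar",np.median(Q[:,2]),cv2.minAreaRect((Q[:,:2]*1000).astype(np.float32)))
k=(P[:,2]>.028)&(P[:,2]<.036); print("cap",k.sum(),np.median(P[k][:,2]),cv2.minEnclosingCircle(P[k][:,:2].astype(np.float32)))
E
```

```text
[ 0.47015485 -0.34826785] ((0.46872061491012573, -0.34833741188049316), 0.031093697994947433)
(array([ 0.4713, -0.3478], dtype=float32), (0.4696, -0.3477), 0.0302)
tcp [ 0.4703 -0.3461  0.2997] xaxis [-0.  0. -1.] yawY(deg) -89.7 shift mm [127.7   1.6   0.7] t 22.67 open 1.0
bar 0.051252429268242444 ((470.0437927246094, -130.54763793945312), (52.23943328857422, 15.57575798034668), 21.22221565246582)
cap 3090 0.031876948346976186 ((0.46974363923072815, -0.12982909381389618), 0.03906784951686859)
```

View pics/w10.png

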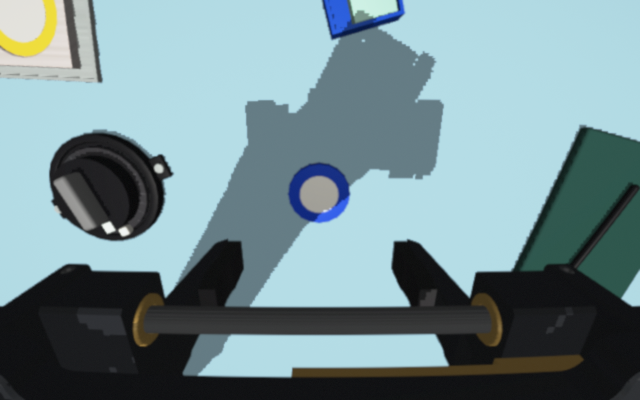

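The cover is seated, with its cap top at 32 mm and yaw 21°. The blue dish is at (319,193), so I'll grip it.

{"method": "carry_out", "body": {"targets": "1 15 1 0.4 0; 1 20 0.9 0.4 0; 1 22 0 0 0; 1 20 0 0 0; 1 18 0 0 0; 1 14 0 0 0; 1 10 0 0 0; 1 5 0 0 0; 1 3.7 0 0 0; 1 0 0 0 0; 1 0 0 0 0; 0.65 0 0 0 0; 0.55 0 0 0 0; 0.55 0 0 0 0; 0.55 0 0 0 0; 0.55 0 0 0 0; 0.55 0 0 0 0", "force": 12}}

```text
clock: 24.13
tool_pos: [0.4695, -0.3487, 0.1722]
eef_rot: [0.707, 0.0, -0.707, 0.0]
contact_force: [0.0, 0.4, 2.4]
opening: 0.688
```

```bash
python3 - <<'E'
from h import *
st=r.get_state();print(st["contact_force"]); rel(.6433,.0277,.25,st=st)
E
```

```text
[0.04288483 0.37274754 2.43180992]
tcp [ 0.4695 -0.3487  0.1722] xaxis [ 0. -0. -1.] yawY(deg) -90.0 shift mm [ -77.8 -376.2 -174.2] t 24.13 open 0.688
```

{"method": "carry_out", "body": {"targets": "0.55 -12 0 0 0; 0.55 -24 0 0 0; 0.55 -26 0 0 0; 0.55 -16 0 0 0; 0.55 0 -16 -7.4 0; 0.55 0 -24 -11.1 0; 0.55 0 -30 -13.9 0; 0.55 0 -30 -13.9 0; 0.55 0 -30 -13.9 0; 0.55 0 -30 -13.9 0; 0.55 0 -30 -13.9 0; 0.55 0 -30 -13.9 0; 0.55 0 -30 -13.9 0; 0.55 0 -30 -13.9 0; 0.55 0 -30 -13.9 0; 0.55 0 -30 -13.9 0; 0.55 0 -22 -10.2 0; 0.55 0 -14 -6.4 0; 0.55 0 0 0 0; 0.55 0 0 0 0"}}

```text
clock: 25.8
tool_pos: [0.6428, 0.0271, 0.2501]
eef_rot: [-0.707, -0.0, 0.707, -0.001]
contact_force: [-0.1, -0.2, -0.7]
opening: 0.685
```

{"method": "carry_out", "body": {"targets": "0.55 0 0 0 0; 0.55 0 0 0 0; 0.55 0 0 0 0"}}

```text
clock: 26.05
tool_pos: [0.6427, 0.0251, 0.25]
eef_rot: [-0.707, 0.001, 0.707, 0.0]
contact_force: [-0.7, 0.5, 0.4]
opening: 0.685
```

```bash
python3 - <<'E'
from h import *
st=r.get_state(); im,d=eyes.snapshot("wrist"); cv2.imwrite("pics/w11.png",im)
c=cam("wrist",st)
rel(.6433,.0277,.182,st=st)
m=mask(im,"yellow",(380,100,640,260));print(hullcirc(c,m,.01),[(int(a),ce) for a,ce,_ in blobs(m,100)[0]])
E
```

```text
tcp [0.6427 0.0251 0.25  ] xaxis [-0.001 -0.001 -1.   ] yawY(deg) -90.1 shift mm [68.  -2.7 -0.6] t 26.05 open 0.685
(array([ 0.6364, -0.0843], dtype=float32), (0.6346, -0.0845), 0.0376) [(2783, array([445.5, 214. ]))]
```

View pics/w11.png

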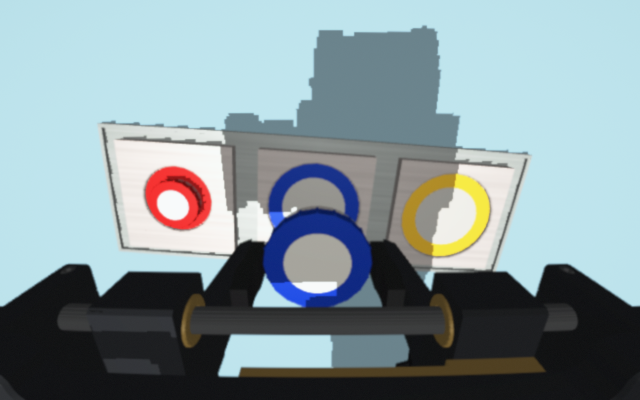

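{"method": "carry_out", "body": {"targets": "0.55 10 -0.7 -0.3 0; 0.55 16 -0.7 -0.3 0; 0.55 14 0 0 0; 0.55 10 0 0 0; 0.55 6 0 0 0; 0.55 4 0 0 0; 0.55 3 0 0 0; 0.55 0 0 0 0; 0.55 0 0 0 0; 0.55 0 0 0 0; 0.55 0 0 0 0"}}

```text
clock: 27.02
tool_pos: [0.644, 0.0289, 0.1875]
eef_rot: [0.708, 0.0, -0.707, 0.0]
contact_force: [0.1, -0.1, 0.5]
opening: 0.688
```

```bash
python3 - <<'E'
from h import *
st=r.get_state();print(st["contact_force"]); rel(.6433,.0277,.182,st=st)
E
```

```text
[ 0.08648196 -0.14402338  0.48992367]
tcp [0.644  0.0289 0.1875] xaxis [ 0.001 -0.    -1.   ] yawY(deg) -90.0 shift mm [5.5 1.2 0.7] t 27.02 open 0.688
```

{"method": "carry_out", "body": {"targets": "0.55 2 1 0.6 0; 0.55 2 0 0 0; 0.55 1.3 0 0 0; 0.55 0 0 0 0; 0.55 0 0 0 0; 0.55 0 0 0 0"}}

```text
clock: 27.52
tool_pos: [0.6431, 0.0277, 0.1822]
eef_rot: [-0.707, -0.0, 0.707, -0.0]
contact_force: [-1.6, 0.6, 4.8]
opening: 0.692
```

```bash
python3 - <<'E'
from h import *
st=r.get_state();print(st["contact_force"]); rel(.4610,.3325,.30,st=st)
E
```

```text
[-1.61766454  0.55225989  4.83114207]
tcp [0.6431 0.0277 0.1822] xaxis [-0. -0. -1.] yawY(deg) -90.0 shift mm [-117.8 -304.8  181.9] t 27.52 open 0.692
```

{"method": "carry_out", "body": {"targets": "0.8 0 0 0 0; 0.85 0 0 0 0; 0.85 0 0 0 0; 0.85 -8 0 0 0; 0.9 -20 0 0 0; 1 -35 0 0 0; 1 -35 -12 7.2 0; 1 -20 -22 13.1 0; 1 0 -29 17.3 0; 1 0 -29 17.3 0; 1 0 -29 17.3 0; 1 0 -29 17.3 0; 1 0 -29 17.3 0; 1 0 -29 17.3 0; 1 0 -29 17.3 0; 1 0 -29 17.3 0; 1 0 -22 13.1 0; 1 0 -14 8.4 0; 1 0 0 0 0; 1 0 0 0 0"}}

```text
clock: 29.18
tool_pos: [0.4624, 0.3303, 0.2999]
eef_rot: [0.707, 0.001, -0.707, 0.001]
contact_force: [-0.1, -1.4, 0.3]
opening: 1.003
```

{"method": "carry_out", "body": {"targets": "1 0 0 0 0; 1 0 0 0 0; 1 0 0 0 0"}}

```text
clock: 29.43
tool_pos: [0.4638, 0.3282, 0.2998]
eef_rot: [0.707, -0.001, -0.707, -0.0]
contact_force: [-0.5, -0.6, 0.2]
opening: 0.999
```

```bash
python3 - <<'E'
from h import *
st=r.get_state(); im,d=eyes.snapshot("wrist"); cv2.imwrite("pics/w12.png",im); c=cam("wrist",st)
P=cloud(c,d,(250,130,390,240)); k=(P[:,2]>.012)&(P[:,2]<.022); Q=P[k][:,:2].astype(np.float32); print(Q.mean(0),cv2.minEnclosingCircle(Q))
g=hullcirc(c,mask(im,"yellow",(250,120,390,240)),.016); print(g); rel(*g[1],.172,st=st)
E
```

```text
[0.46209565 0.3316203 ] ((0.46062934398651123, 0.3316342532634735), 0.03098735585808754)
(array([0.4635, 0.3319], dtype=float32), (0.4616, 0.3321), 0.0302)
tcp [0.4638 0.3282 0.2998] xaxis [ 0.001 -0.001 -1.   ] yawY(deg) -90.1 shift mm [127.8  -4.    2.3] t 29.43 open 0.999
```

View pics/w12.png

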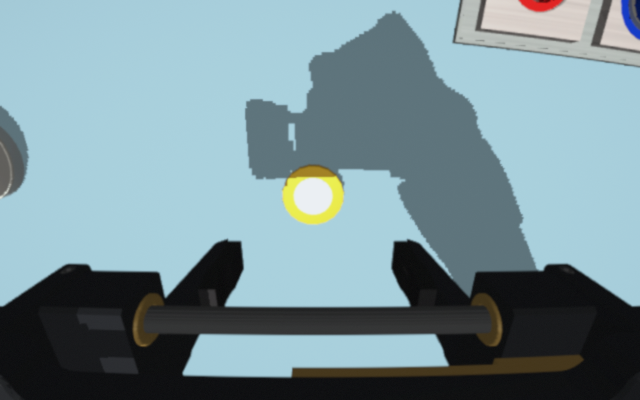

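The yellow dish is at (313,195). I'll grip it.

{"method": "carry_out", "body": {"targets": "1 15 -1 1 0; 1 20 -1 0.8 0; 1 22 -0.5 0 0; 1 20 0 0 0; 1 18 0 0 0; 1 14 0 0 0; 1 10 0 0 0; 1 5 0 0 0; 1 3.5 0 0 0; 1 0 0 0 0; 1 0 0 0 0; 0.65 0 0 0 0; 0.55 0 0 0 0; 0.55 0 0 0 0; 0.55 0 0 0 0; 0.55 0 0 0 0; 0.55 0 0 0 0", "force": 12}}

```text
clock: 30.9
tool_pos: [0.461, 0.3324, 0.1724]
eef_rot: [0.707, 0.0, -0.707, 0.0]
contact_force: [-0.6, -0.2, 3.3]
opening: 0.686
```

```bash
python3 - <<'E'
from h import *
st=r.get_state();print(st["contact_force"]); rel(.6348,-.0842,.26,st=st)
E
```

```text
[-0.57492812 -0.20853433  3.31652329]
tcp [0.461  0.3324 0.1724] xaxis [ 0.  0. -1.] yawY(deg) -89.9 shift mm [ -87.6  416.7 -173.5] t 30.9 open 0.686
```

{"method": "carry_out", "body": {"targets": "0.55 -12 0 0 0; 0.55 -26 0 0 0; 0.55 -30 0 0 0; 0.55 -19 0 0 0; 0.55 0 14 -5.8 0; 0.55 0 24 -10 0; 0.55 0 31 -12.9 0; 0.55 0 31 -12.9 0; 0.55 0 31 -12.9 0; 0.55 0 31 -12.9 0; 0.55 0 31 -12.9 0; 0.55 0 31 -12.9 0; 0.55 0 31 -12.9 0; 0.55 0 31 -12.9 0; 0.55 0 31 -12.9 0; 0.55 0 31 -12.9 0; 0.55 0 31 -12.9 0; 0.55 0 24 -10 0; 0.55 0 13 -5.4 0; 0.55 0 0 0 0"}}

```text
clock: 32.57
tool_pos: [0.6348, -0.0879, 0.2597]
eef_rot: [0.708, -0.003, -0.707, -0.001]
contact_force: [0.2, 0.3, 0.3]
opening: 0.683
```

{"method": "carry_out", "body": {"targets": "0.55 0 0 0 0; 0.55 0 0 0 0; 0.55 0 0 0 0; 0.55 0 0 0 0"}}

```text
clock: 32.9
tool_pos: [0.6341, -0.0812, 0.2591]
eef_rot: [-0.707, -0.002, 0.707, -0.001]
contact_force: [-0.4, 0.0, -1.0]
opening: 0.688
```

```bash
python3 - <<'E'
from h import *
st=r.get_state(); im,d=eyes.snapshot("wrist"); cv2.imwrite("pics/w13.png",im)
rel(.6348,-.0842,.1822,st=st)
E
```

```text
tcp [ 0.6341 -0.0812  0.2591] xaxis [-0.001  0.001 -1.   ] yawY(deg) -89.8 shift mm [76.9  3.1 -0.8] t 32.9 open 0.688
```

View pics/w13.png

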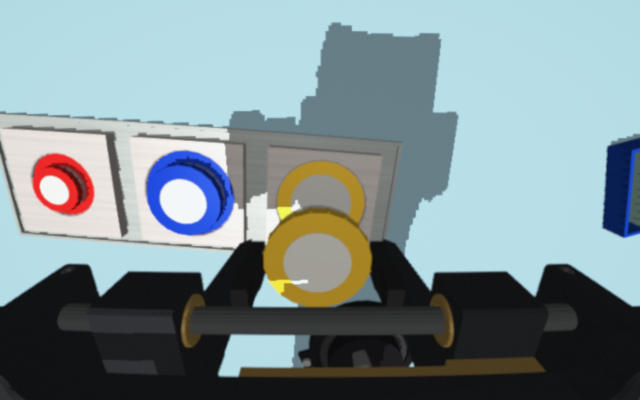

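{"method": "carry_out", "body": {"targets": "0.55 10 0 -0.3 0; 0.55 16 0 0 0; 0.55 18 0 0 0; 0.55 12 0 0 0; 0.55 8 0 0 0; 0.55 5 0 0 0; 0.55 3 0 0 0; 0.55 0 0 0 0; 0.55 0 0 0 0; 0.55 0 0 0 0; 0.55 0 0 0 0"}}

```text
clock: 33.87
tool_pos: [0.635, -0.0836, 0.1878]
eef_rot: [0.708, 0.0, -0.707, 0.0]
contact_force: [-0.1, -0.6, -0.2]
opening: 0.689
```

```bash
python3 - <<'E'
from h import *
st=r.get_state();print(st["contact_force"]); rel(.6348,-.0842,.1822,st=st)
E
```

```text
[-0.05273454 -0.62985628 -0.22935665]
tcp [ 0.635  -0.0836  0.1878] xaxis [ 0.001 -0.    -1.   ] yawY(deg) -90.0 shift mm [5.6 0.6 0.2] t 33.87 open 0.689
```

{"method": "carry_out", "body": {"targets": "0.55 2 0.5 0.2 0; 0.55 2 0 0 0; 0.55 1.6 0 0 0; 0.55 0 0 0 0; 0.55 0 0 0 0; 0.55 0 0 0 0"}}

```text
clock: 34.37
tool_pos: [0.6345, -0.0842, 0.182]
eef_rot: [0.707, 0.0, -0.707, 0.0]
contact_force: [-1.0, -0.0, 5.9]
opening: 0.688
```

```bash
python3 - <<'E'
from h import *
st=r.get_state();print(st["contact_force"]); rel(.6348,-.0842,.1822,st=st)
E
```

```text
[-1.03108972 -0.02080835  5.88260775]
tcp [ 0.6345 -0.0842  0.182 ] xaxis [ 0. -0. -1.] yawY(deg) -90.0 shift mm [-0.2  0.  -0.3] t 34.37 open 0.688
```

{"method": "carry_out", "body": {"targets": "0.8 0 0 0 0; 0.85 0 0 0 0; 0.85 0 0 0 0; 0.85 -8 0 0 0; 0.9 -20 0 0 0; 1 -30 0 0 0; 1 -35 -10 8 0; 1 -35 -22 12 0; 1 -25 -28 12 0; 1 -15 -28 12 0; 1 0 -15 8 0; 1 0 -8 4 0; 1 0 0 0 0; 1 0 0 0 0; 1 0 0 0 0; 1 0 0 0 0; 1 0 0 0 0; 1 0 0 0 0"}}

```text
clock: 35.87
tool_pos: [0.579, 0.0252, 0.348]
eef_rot: [-0.707, 0.0, 0.707, 0.0]
contact_force: [-0.1, -0.4, -0.6]
opening: 1.004
```

```bash
python3 - <<'E'
from h import *
st=r.get_state(); im,d=eyes.snapshot("wrist"); cv2.imwrite("pics/w14.png",im); c=cam("wrist",st); rel(.6,0,st=st)
sc,_=eyes.snapshot("scene"); cv2.imwrite("pics/s14.png",sc)
P=cloud(c,d,(0,0,640,230)); Pn={"Y":(.6348,-.0842),"B":(.6433,.0277),"R":(.6513,.1395),"cover":(.471,-.1295)}
for n,q in Pn.items():
    lo,hi,rr=(.0165,.03,.045) if n!="cover" else (.028,.036,.05)
    k=(P[:,2]>lo)&(P[:,2]<hi)&(np.linalg.norm(P[:,:2]-q,axis=1)<rr); Q=P[k]
    if k.sum()<20: print(n,k.sum()); continue
    ce,ra=cv2.minEnclosingCircle(Q[:,:2].astype(np.float32)); top=Q[Q[:,2]>np.median(Q[:,2])-.002]
    A=np.linalg.lstsq(np.c_[top[:,:2]-ce,np.ones(len(top))],top[:,2],rcond=None)[0]
    print(n,k.sum(),"top",np.median(Q[:,2]).round(4),"c",np.round(ce,4),round(ra,4),"slope",A[:2].round(3))
E
```

```text
tcp [0.579  0.0252 0.348 ] xaxis [-0.    -0.001 -1.   ] yawY(deg) -90.0 shift mm [  0.   25.2 -21. ] t 35.87 open 1.004
Y 2720 top 0.0258 c [ 0.6338 -0.0843] 0.0312 slope [-0.005  0.   ]
B 2656 top 0.0258 c [0.6421 0.0275] 0.0306 slope [ 0.002 -0.   ]
R 1178 top 0.0216 c [0.6507 0.1389] 0.0209 slope [-0.    -0.002]
cover 0
```

View pics/w14.png

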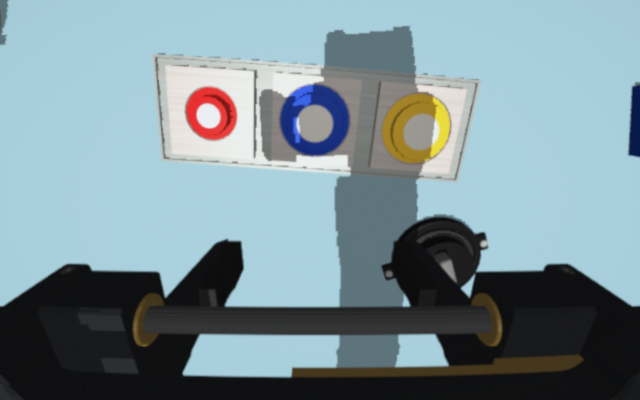

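View pics/s14.png

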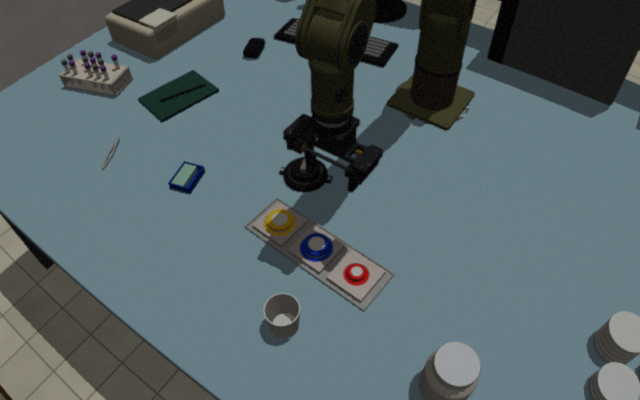

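The wrist view shows all three dishes inside their recesses: red (211,113), blue (315,120), yellow (417,128). In the scene view the slide box is still at (187,177). The cover was measured flat after release, and the gripper is clear of everything, so I'm handing in.

```bash
python3 - <<'E'
from plant import r
print(r.get_state()["clock"], r.finish_job())
E
```

```text
the job is handed in; nothing more can be done
35.9667 None
```

I took both stacks apart, put every dish in its place and closed the holder, then handed the job in at 36 s of the 136 s allowed; no verdict is reported.

- **Red, blue and yellow dishes:** they lie flat in their own nests. Their centres measured within about 1.5 mm of the nest centres, with tops at 21.6 mm (red) and 25.8 mm (blue and yellow), as a fully seated dish should be. The measured slope was 0.005 or less.
- **Green dish:** it was set down within about 1 mm of the centre of the metal ring, and a picture taken before covering shows it inside the ring.
- **Cover:** it is fully down, with its cap top at 31.9 mm and bar top at 51 mm, about 1.5 mm off centre. Its yaw is about 21° against 20.5° for the holder, with the notch side over the key. I measured this right after release. In the last wrist picture the cover was partly hidden by a finger, so I did not measure it again.
- **Slide box:** it is at the same place in the first and last scene pictures.

No check failed. The camera views disagreed by up to about 14 mm on the position of the first stacks, so I used a close wrist-camera view of each dish before gripping it.

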